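# Mist a dowel joint and close it in the trigger clamp

### The arm

A 6-joint arm with a two-finger parallel gripper is mounted at the origin on the work surface; the furniture and walls round the work are solid. World frame = base frame: x ahead of the robot, y to its left, z up, the work surface at z = 0. Lengths are in m, angles in rad, forces in N, time in s.
With the tool pointing down it reaches from about 0.4 to 0.825 m from the base axis. Payload 7 kg.
Tool frame: the origin (TCP) lies on the centre line of the jaws, within the pads' length; the fingertips stand 25 mm ahead of it and the grasp point (between the pads) lies 6 mm ahead of it; z points along the fingers, x is the direction in which the jaws open and shut, and the axes are right-handed (so a half turn about z gives the same grasp; the last joint's range is limited). The gripper opens to 88 mm and grips with 3 to 60 N. Pads are 19 mm wide; open, the fingers measure 130 mm over their backs; the gripper's body (78 mm by 193 mm) begins 47 mm behind the grasp point.
Start: joints at [1.569, 0.359, 0.012, 0, -1.224, -0.288], TCP at [0.193, 0.647, 0.252] pointing down, gripper open.
Joint ranges: [-3.07, 3.07], [-1.43, 2.12], [-1.02, 1.25], [-3.03, 1.67], [-3.05, -0], [-3.03, 3.03]. Speed limits (rad/s): [2.39, 2.39, 3.01, 3.14, 3.14, 3.14].

### API

Orientations are given as a unit quaternion [x, y, z, w].
In Python, from station import robot gives the robot as it stands.
- The arm moves only by the shell command python3 -m jog 'ROWS' [FORCE]. ROWS is JSON, a list of rows, each an object of numbers: "tx", "ty", "tz": the shift along the tool's x, y, z in m; "turn": the turn about the tool's z in degrees; "claw": the opening, from 0 (shut) to 1 (fully open). In form: [{"tx": .., "ty": .., "tz": .., "turn": .., "claw": ..}, ...]. A call has 1 to 8 rows; each row is the pose to reach, as a shift and turn from the pose commanded when the call began, along the tool's axes at that moment; what a row does not reach only later rows make up. A row lasts 1/8 s, in which the tool goes at most 62.5 mm and 10.7 degrees, less where a joint would pass 70% of its speed; a pose out of reach is approached as far as the arm can. A call with a gripper value outside its range is refused whole. The fingers move at their own pace and stop on an object; FORCE is the grip in N (left out, the last holds). Time passes only in rows, so rows that repeat a pose let the fingers close. It gives the time, the measured TCP pose, the force and the opening at its end, in the units of the state.
- robot.read_state(): the state, without advancing time (a new reading comes with each control period).
- robot.snapshot(name): name is "scene" or "top" or "wrist"; returns the picture (480x640x3 uint8, blue, green, red); there is no depth.
- robot.calibration(name): a dict with "mtx" (3x3 intrinsics, pixels), "rvec" (rotation vector, rad) and "tvec" (3), from world to camera coordinates, as OpenCV has them. Camera axes: x right, y down, z forward; pixel columns grow to the right and rows downward; lengths in m; the calibration is good to about 2 mm. The wrist camera is an equidistant fisheye: a pixel r from the principal point sees the ray r / f radians off the axis. A picture is of the moment at which its call begins: read the wrist's pose just before it. calibration takes no time and is no camera call; for the wrist camera it gives the pose at the moment of the call.
- robot.close_job(): hands the job in, once; it reports no verdict.
The state is a dict: "t": time; "joint_pos": joint angles; "joint_vel": joint speeds; "effort": joint torques, N m; "position": TCP position; "tcp_rot": TCP orientation; "ft_force": force on the tool from outside, world axes, zero at the start; "moment": the same for the moment, N m; "opening": finger opening in m.
Only numpy, scipy, OpenCV 4.12 (cv2) and the standard library are available. Lean on these libraries where they do the work, as an engineer would, in place of code of your own. Each camera call takes 0.05 s, during which the arm holds its last target.

### The job

Glue-up: first push the red nozzle cap of the spray can fully down so that it mists the open joint, and let it come back up. Then pump the blue trigger of the bench clamp against its black fixed grip until the rubber pad has pushed the light half of the block tight against the dark half and the dark half against the end stop, and squeeze on until the white band of the pad's plunger has gone into the jaw, but never push in more than the green band. Work jaw and block by the trigger alone, leave the glue bottle and the tape measure alone, and finish while still holding trigger and grip squeezed between the two fingers.

Things in the scene. Friction and masses are not known exactly. Their poses are not given: they have to be found in the camera images.
- cap (a joint): Red round nozzle cap, 26 mm across, on top of a white and green spray can (49 mm across) that stands fixed in a grey holder beside the clamp. Value: how far it is pressed down, 0 up to 0.006 m (fully down). Sprung: starts to move at 2 N, fully down at 5.5 N, comes back up by itself.
- cap_top (a point): Centre of the upper face of that cap; 151 mm above the worktop when up. The can's own z axis is up.
- trigger (a joint): Squeeze of the clamp's blue upright trigger towards the black grip: 0 (rest) to 0.016 m (stop). A 2 to 3 N spring returns it. Squeezing carries the jaw along one to one by a ratchet, after up to 6 mm free play, against a 10 N brake plus the pad's force. On release the brake keeps the jaw in place; the ratchet has ribs 6 mm apart, so a full squeeze and return gains 10 to 12 mm.
- trigger_centre (a point): Middle of the trigger, 135 mm above the worktop, moving with it. The trigger is 12 mm thick along x (outer face 6 mm behind this point), 22 mm wide, from 81 to 165 mm above the worktop. Axes: x = push direction (horizontal, from trigger to grip, jaw, block and end stop), z = up.
- grip_centre (a point): Middle of the black upright fixed grip, 135 mm above the worktop; x = push direction. 22 mm thick along x (outer face, away from the trigger, 11 mm ahead), 26 mm wide, from 78 to 167 mm above the worktop. The trigger's middle rests 41 mm behind it: 58 mm over both at rest, 42 mm fully squeezed. The clamp is fixed; its grey housing lies below 78 mm.
- jaw (a joint): Travel of the jaw (blue plate at the front end of the ribbed steel push bar) in the push direction, 0 to 0.08 m; starts at 0 to 0.018. The joint is closed when the jaw is at 0.051 plus the pad's value; it moves on only as the pad is pushed in.
- pad (a joint): How far the sprung plunger with the round black rubber pad (32 mm across) is pushed back into the jaw: 0 (free) to 0.016 m. 0 to 0.005 is the white band going in, 0.005 to 0.012 the green band, beyond that the red. Preload 0.75 N, then 0.5 N per mm. Its front face stands 28 mm ahead of the jaw plate when free.
- pad_face (a point): Centre of the front face of the rubber pad, 50 mm above the worktop; x axis = push direction.
- near_half_centre (a point): Centre of the loose light wooden half, 24 mm (along the push direction) x 50 x 52 mm, on the clamp's 18 mm board between two low aluminium rails, nearer the pad; two short dowels point at the other half. Its x axis is the push direction.
- far_half_centre (a point): Centre of the loose dark wooden half, same size, standing at the end stop. The halves touch when the centres are 24 mm apart.
- anvil_face (a point): Middle of the face of the grey end stop of the clamp, 44 mm above the worktop, looking at the block; fixed to the clamp; x axis = push direction. The centre of the dark half lies 12 mm before it when tight.
- glue_bottle: Bystander: loose yellow glue bottle with orange tip, 38x58x164 mm, standing to the right; origin at the centre of its underside.
- tape_measure: Bystander: loose beige and black tape measure, 37x81x62 mm, behind on the left; origin at the centre of its underside.

How it is judged:
By the outcome, as a careful person would: the job done as asked, in the order asked, and still so for the second after the job is handed in, while the arm keeps its last pose, push and grip.
It also fails if it takes over 67 s, if anything falls off the work surface, if the arm or the gripper's body presses on something with over 40 N, if the wrist force passes 120 N, or if a joint passes its speed limit or range.

## Working session

There is one attempt and no reset: what is moved stays moved. The work goes in short steps, Python scripts to look and compute and a shell command to move; the robot and the scene stay as the last step left them, time stands still between calls to the robot, and variables do not carry over. Pictures are saved under pics/ and viewed, and the job is handed in when it is done.

```bash
mkdir -p pics; ls; python3 - <<'E'
from station import robot
import cv2,numpy as np
s=robot.read_state();print(s)
for n in ("scene","top","wrist"):
    c=robot.calibration(n);print(n,c)
    cv2.imwrite(f"pics/{n}0.png",robot.snapshot(n))
E
```

```text
pics
{'t': 0.0, 'joint_pos': array([ 1.56910152e+00,  3.59381081e-01,  1.10629155e-02, -3.78818505e-04,
       -1.22405500e+00, -2.88062185e-01]), 'joint_vel': array([ 0.00239783,  0.00017783, -0.00030875, -0.0004121 , -0.00143504,
        0.00037276]), 'effort': array([ 1.72301275e-04, -5.82718384e+01,  2.93053293e+01,  6.99734464e+00,
        6.72531605e-03, -1.66050236e-04]), 'position': array([0.19277006, 0.64643234, 0.25062298]), 'tcp_rot': array([-5.97560265e-01,  8.01823594e-01, -5.24676448e-04, -6.14846363e-04]), 'ft_force': array([ 0.10097777, -0.29270476,  0.5431245 ]), 'moment': array([-0.01469954,  0.01517921,  0.05456705]), 'opening': 0.08762092942828802}
scene {'mtx': array([[550.22772924,   0.        , 308.18258811],
       [  0.        , 550.22772924, 238.27746763],
       [  0.        ,   0.        ,   1.        ]]), 'rvec': array([ 1.02882525, -2.08284598,  1.27535096]), 'tvec': array([0.30813243, 0.31385273, 0.6981587 ])}
top {'mtx': array([[436.08065762,   0.        , 319.71193153],
       [  0.        , 436.08065762, 233.93656943],
       [  0.        ,   0.        ,   1.        ]]), 'rvec': array([ 2.13995803, -2.15554207,  0.15882189]), 'tvec': array([-0.03789601,  0.56828553,  0.90783997])}
wrist {'mtx': array([[371.64829954,   0.        , 316.19578541],
       [  0.        , 371.64829954, 237.9544492 ],
       [  0.        ,   0.        ,   1.        ]]), 'rvec': array([-1.76627297,  2.37080645,  0.32939315]), 'tvec': array([ 0.67416008, -0.03383615,  0.39037796])}
```

View pics/scene0.png

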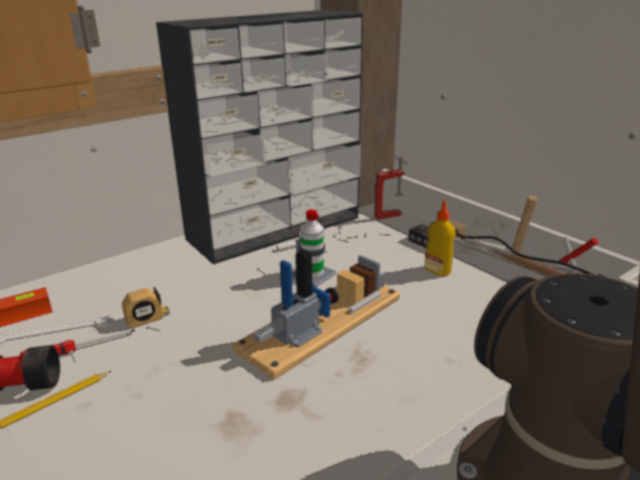

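View pics/top0.png

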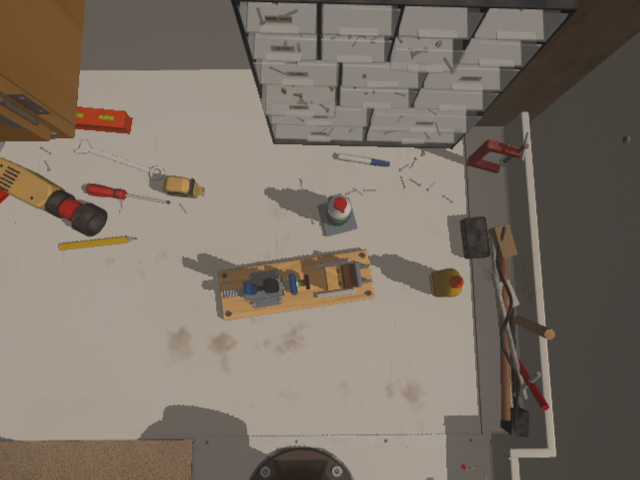

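View pics/wrist0.png

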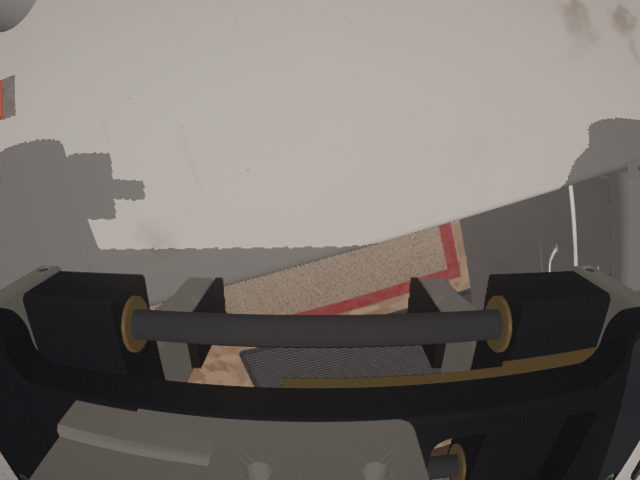

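The scene view shows the clamp at about (320,310), the can with its red cap at (312,214) and the glue bottle at (440,245). In the top view the cap is at (340,204), the trigger at (250,288), the grip at (271,286) and the block at (335,278). The wrist camera doesn't see the work yet.

```bash
cat > h.py <<'E'
import cv2,numpy as np
from scipy.spatial.transform import Rotation as Ro
from station import robot
def cal(n):
    c=robot.calibration(n);R=cv2.Rodrigues(c["rvec"])[0];return c["mtx"],R,c["tvec"]
def ray(n,uv,C=None):
    K,R,t=C or cal(n);uv=np.array(uv,float)
    d=np.array([(uv[0]-K[0,2])/K[0,0],(uv[1]-K[1,2])/K[1,1]])
    if n=="wrist":
        r=np.hypot(*d);v=np.array([d[0]/r*np.sin(r),d[1]/r*np.sin(r),np.cos(r)]) if r>0 else np.array([0,0,1.])
    else: v=np.r_[d,1]
    v=R.T@v;return -R.T@t,v/np.linalg.norm(v)
def onz(n,uv,z,C=None):
    o,v=ray(n,uv,C);return o+v*(z-o[2])/v[2]
def proj(n,P,C=None):
    K,R,t=C or cal(n);p=R@np.array(P,float)+t
    if n=="wrist":
        h=np.hypot(p[0],p[1]);th=np.arctan2(h,p[2]);q=p[:2]/h*th
    else: q=p[:2]/p[2]
    return np.array([K[0,0]*q[0]+K[0,2],K[1,1]*q[1]+K[1,2]])
def tri(a,b):
    (o1,v1),(o2,v2)=a,b
    s=np.linalg.lstsq(np.c_[v1,-v2],o2-o1,rcond=None)[0]
    p,q=o1+s[0]*v1,o2+s[1]*v2;return (p+q)/2,np.linalg.norm(p-q)
def blobs(im,lo,hi,amin=15,roi=None):
    h=cv2.cvtColor(im,cv2.COLOR_BGR2HSV);m=cv2.inRange(h,np.array(lo),np.array(hi))
    if roi: z=np.zeros_like(m);x0,y0,x1,y1=roi;z[y0:y1,x0:x1]=255;m&=z
    n,l,s,c=cv2.connectedComponentsWithStats(m)
    return [(s[i],c[i].round(1),l==i) for i in range(1,n) if s[i,4]>=amin]
E
python3 - <<'E'
from h import *
t=cv2.imread("pics/top0.png");s=cv2.imread("pics/scene0.png")
cv2.imwrite("pics/topc.png",cv2.resize(t[185:330,205:385],None,fx=4.4,fy=4.1*1.07,interpolation=cv2.INTER_CUBIC)[:600])
cv2.imwrite("pics/scenec.png",cv2.resize(s[200:380,230:410],(600,600),interpolation=cv2.INTER_CUBIC))
for n,im in(("top",t),("scene",s)):
    roi=(205,180,385,330) if n=="top" else (230,200,410,380)
    for nm,lo,hi in(("red",(0,180,120),(6,255,255)),("blue",(100,120,30),(120,255,255)),("light",(12,100,150),(22,255,255)),("dark",(5,100,40),(14,255,130))):
        for st,c,_ in blobs(im,lo,hi,20,roi): print(n,nm,st,c)
E
```

```text
top red [335 198  12  14 109] [340.4 203.5]
top blue [291 274   5  20  67] [293.  284.1]
top blue [246 284   5  10  39] [247.8 288.7]
top light [335 250  34  14 203] [355.4 256.4]
top light [271 260  32  19 229] [290.  266.4]
top light [325 267  15  23 241] [331.6 277.9]
top light [360 267  11  12  94] [365.7 272.7]
top light [ 222  282  153   38 1942] [291.4 301.7]
top dark [341 264  15  25 250] [348.  275.5]
scene red [307 210  11   6  40] [311.8 212.3]
scene blue [281 261  13  46 431] [286.4 283.4]
scene blue [312 286  19  30 258] [322.8 300.4]
scene light [338 270  25  32 275] [354.3 282.4]
scene light [ 251  286  148   92 2653] [321.3 334.6]
scene dark [351 265  25  31 357] [365.9 277.3]
```

```bash
ls pics
```

```text
scene0.png
scenec.png
top0.png
topc.png
wrist0.png
```

View pics/topc.png

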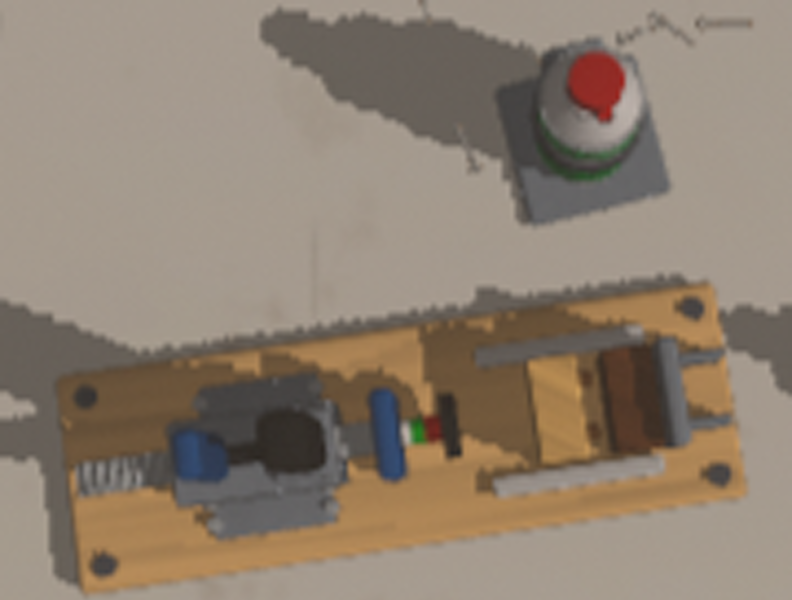

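View pics/scenec.png

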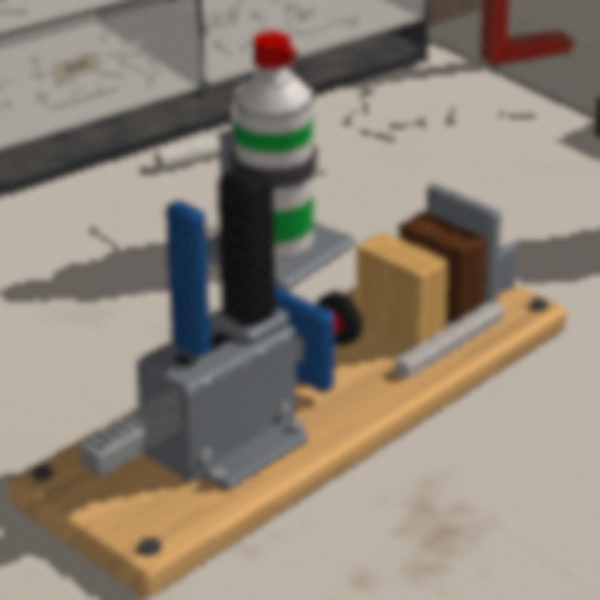

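```bash
python3 - <<'E'
from h import *
f=lambda x,y:(205+(x+.5)/4.4-.5,185+(y+.5)/4.387-.5)
P=[onz("top",f(*p),.018) for p in((58,378),(712,283),(746,492),(85,593))]
for p in P: print(p.round(4))
a=P[1]-P[0];b=P[2]-P[3];print(np.degrees(np.arctan2(a[1],a[0])),np.degrees(np.arctan2(b[1],b[0])),np.linalg.norm(a),np.linalg.norm(P[0]-P[3]),np.linalg.norm(P[1]-P[2]))
print("cap",onz("top",f(596,80),.151),onz("top",f(596,78),.151))
print("cap tri",tri(ray("top",f(596,80)),ray("scene",(230+273/3.333,200+42/3.333))))
print("trig top",onz("top",f(200,455),.165), "top left/right edge",onz("top",f(174,455),.165),onz("top",f(226,452),.165))
print("grip top",onz("top",f(290,440),.167),onz("top",f(258,444),.167),onz("top",f(326,436),.167))
print("grip tri",tri(ray("top",f(290,440)),ray("scene",(230+246/3.333,200+177/3.333))))
print("trig tri",tri(ray("top",f(200,455)),ray("scene",(230+188/3.333,200+210/3.333))))
print("near top",onz("top",f(557,409),.07),"far",onz("top",f(632,398),.07))
E
```

```text
[0.491  0.1829 0.018 ]
[ 0.5366 -0.1455  0.018 ]
[ 0.4318 -0.16    0.018 ]
[0.3849 0.1668 0.018 ]
-82.09775889273945 -81.82652150161073 0.3315795183048901 0.10733513718984604 0.10576376971812838
cap [ 0.61274494 -0.08161441  0.151     ] [ 0.61364921 -0.08162722  0.151     ]
cap tri (array([ 0.61268922, -0.0833613 ,  0.14557789]), np.float64(0.00382397217334932))
trig top [0.44892514 0.08837093 0.165     ] top left/right edge [0.44900607 0.09932729 0.165     ] [0.45010372 0.07743098 0.165     ]
grip top [0.45489039 0.05027625 0.167     ] [0.45331146 0.06372724 0.167     ] [0.45645799 0.03513163 0.167     ]
grip tri (array([0.45488285, 0.05061019, 0.16228435]), np.float64(0.00046175496264817497))
trig tri (array([0.4492811 , 0.0895869 , 0.15912357]), np.float64(0.0007482654544456352))
near top [ 0.47137997 -0.06512422  0.07      ] far [ 0.47631693 -0.10065851  0.07      ]
```

```bash
cat >> h.py <<'E'
def move(target,yaw=None,s=None):
    s=s or robot.read_state();R=Ro.from_quat(s["tcp_rot"]).as_matrix()
    d=R.T@(np.array(target)-s["position"]);x=R[:,0]
    print("tool d",d.round(4),"x yaw",np.degrees(np.arctan2(x[1],x[0])).round(2),"tilt",R[:,2].round(4))
E
python3 - <<'E'
from h import *
move([.6127,-.083,.252])
K,R,t=cal("wrist");print("cam pos",-R.T@t,"axis",R[2]);s=robot.read_state();T=Ro.from_quat(s["tcp_rot"]).as_matrix();print(T.T@(-R.T@t-s["position"]),T.T@R[2]);print(T)
print("shelf foot",onz("top",(370,148),0),onz("top",(276,143),0))
E
```

```text
tool d [ 5.791e-01 -6.109e-01 -3.000e-04] x yaw -106.61 tilt [-3.0e-04 -1.3e-03 -1.0e+00]
cam pos [0.26423124 0.62545052 0.38362547] axis [-0.26291017  0.07685044 -0.96175478]
[-7.01142033e-05 -7.44926785e-02 -1.32781108e-01] [2.20036569e-04 2.74030137e-01 9.61721080e-01]
[[-2.85806415e-01 -9.58287340e-01 -2.57531702e-04]
 [-9.58286456e-01  2.85806503e-01 -1.30838508e-03]
 [ 1.32741309e-03 -1.27155707e-04 -9.99999111e-01]]
shelf foot [ 0.77633801 -0.16133055  0.        ] [0.78996432 0.05861845 0.        ]
```

```bash
python3 -m jog '[{"tx":0.04,"ty":-0.042,"turn":-3,"claw":0},{"tx":0.08,"ty":-0.084,"turn":-6,"claw":0},{"tx":0.12,"ty":-0.126,"turn":-9,"claw":0},{"tx":0.16,"ty":-0.168,"turn":-12,"claw":0},{"tx":0.20,"ty":-0.21,"turn":-15,"claw":0},{"tx":0.24,"ty":-0.252,"turn":-18,"claw":0},{"tx":0.28,"ty":-0.294,"turn":-21,"claw":0},{"tx":0.32,"ty":-0.336,"turn":-24.6,"claw":0}]' 10; python3 - <<'E'
from h import *
move([.6127,-.083,.252]);s=robot.read_state();print(s["position"],s["joint_pos"],s["joint_vel"])
E
```

```text
tool d [ 5.791e-01 -6.109e-01 -3.000e-04] x yaw -106.61 tilt [-3.0e-04 -1.3e-03 -1.0e+00]
[0.19279161 0.64650009 0.2508351 ] [ 1.56912348e+00  3.59212177e-01  1.12547164e-02 -2.71491874e-04
 -1.22414769e+00 -2.88082765e-01] [ 0.00077105 -0.00202776  0.00178286  0.00155948 -0.00160194 -0.00066339]invalid input at $[0]: expected keys tx, ty, tz, turn, claw
```

All keys are required in every row.

```bash
python3 -m jog '[{"tx":0.04,"ty":-0.042,"tz":0,"turn":-3,"claw":0},{"tx":0.08,"ty":-0.084,"tz":0,"turn":-6,"claw":0},{"tx":0.12,"ty":-0.126,"tz":0,"turn":-9,"claw":0},{"tx":0.16,"ty":-0.168,"tz":0,"turn":-12,"claw":0},{"tx":0.20,"ty":-0.21,"tz":0,"turn":-15,"claw":0},{"tx":0.24,"ty":-0.252,"tz":0,"turn":-18,"claw":0},{"tx":0.28,"ty":-0.294,"tz":0,"turn":-21,"claw":0},{"tx":0.32,"ty":-0.336,"tz":0,"turn":-24.6,"claw":0}]' 10; python3 - <<'E'
from h import *
move([.6127,-.083,.252]);s=robot.read_state();print(s["position"],s["joint_pos"],s["joint_vel"])
E
```

```text
t: 1.15
position: [0.4239, 0.2424, 0.2517]
tcp_rot: [0.755, -0.655, -0.0, -0.0]
ft_force: [1.8, -0.4, -0.8]
opening: 0.0132
tool d [ 0.3488 -0.1408 -0.0004] x yaw -81.87 tilt [ 2.e-04  3.e-04 -1.e+00]
[0.42393506 0.24240574 0.25168206] [ 9.23037584e-01  4.71877258e-02 -3.86952133e-01 -1.80494378e-05
 -1.13626754e+00  7.89659673e-01] [-9.22372846e-01 -3.95507960e-02 -4.48448676e-02  1.38199637e-03
  7.35560970e-03  1.41812388e+00]
```

```bash
python3 -m jog '[{"tx":0.05,"ty":-0.02,"tz":0,"turn":0,"claw":0},{"tx":0.10,"ty":-0.04,"tz":0,"turn":0,"claw":0},{"tx":0.15,"ty":-0.06,"tz":0,"turn":0,"claw":0},{"tx":0.20,"ty":-0.08,"tz":0,"turn":0,"claw":0},{"tx":0.25,"ty":-0.10,"tz":0,"turn":0,"claw":0},{"tx":0.30,"ty":-0.12,"tz":0,"turn":0,"claw":0},{"tx":0.35,"ty":-0.141,"tz":0,"turn":0,"claw":0},{"tx":0.35,"ty":-0.141,"tz":0.02,"turn":0,"claw":0}]' 10; python3 - <<'E'
from h import *
move([.6127,-.083,.252]);s=robot.read_state();print(s["position"],s["joint_pos"],s["opening"])
for n in ("wrist","scene"): cv2.imwrite(f"pics/{n}1.png",robot.snapshot(n))
E
```

```text
t: 2.15
position: [0.6136, -0.086, 0.2316]
tcp_rot: [0.753, -0.658, 0.001, -0.0]
ft_force: [-1.5, 0.8, -1.1]
opening: 0.0001
tool d [-0.0031  0.0005 -0.0204] x yaw -82.22 tilt [ 1.6e-03 -5.0e-04 -1.0e+00]
[ 0.61360632 -0.08600273  0.23160974] [ 1.75931115e-01  2.80705206e-01 -1.47135758e-01  8.46372334e-04
 -1.14142970e+00  1.53025264e+00] 0.00011003556222643926
```

View pics/wrist1.png

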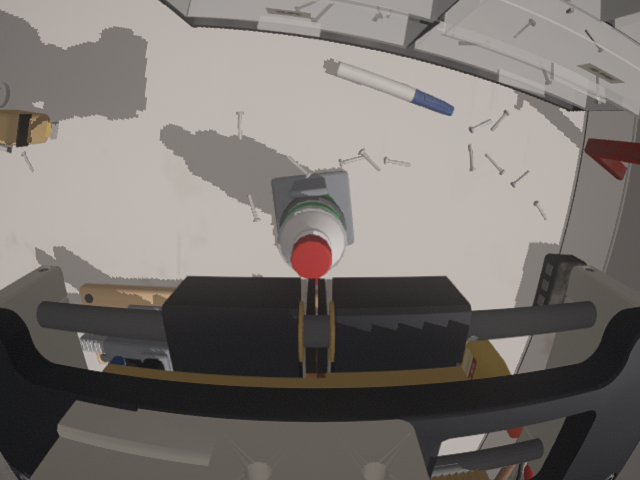

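View pics/scene1.png

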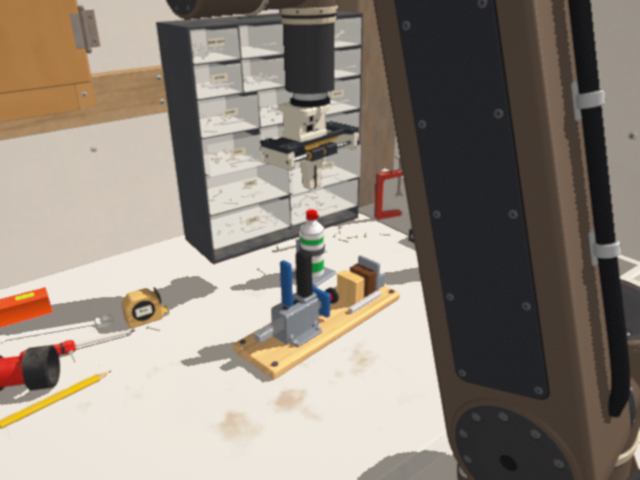

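The wrist view shows the red cap at (312,257) in front of the closed fingers at about (315,300). The clamp is half hidden at lower left. In the scene view the fingertips are above the can.

```bash
python3 - <<'E'
from h import *
im=cv2.imread("pics/wrist1.png")
for st,c,m in blobs(im,(0,170,80),(6,255,255),100,(270,200,350,300)):
    p=np.column_stack(np.nonzero(m)[::-1]).astype(np.float32)
    cc,r=cv2.minEnclosingCircle(p);print(st,c,cc,r); print("top z .151",onz("wrist",cc,.151),onz("wrist",c,.151))
    print("width at .151",np.linalg.norm(onz("wrist",(cc[0]-r,cc[1]),.151)-onz("wrist",(cc[0]+r,cc[1]),.151)))
s=robot.read_state();print(s["position"],proj("wrist",s["position"]+[0,0,-.025]))
move([.6127,-.0825,.181])
E
```

```text
[ 0.6104609  -0.08382941  0.22869992] [315.62407913 298.34910261]
tool d [-0.001  -0.0026  0.0477] x yaw -82.14 tilt [-4.9e-03  1.0e-04 -1.0e+00]
```

```bash
python3 - <<'E'
from h import *
im=cv2.imread("pics/wrist1.png");h=cv2.cvtColor(im,cv2.COLOR_BGR2HSV)
print(h[257,312],h[245,312],h[270,312])
m=(((h[...,0]<8)|(h[...,0]>172))&(h[...,1]>150)&(h[...,2]>80)).astype(np.uint8);m[:200]=0;m[300:]=0;m[:,:270]=0;m[:,350:]=0
c=max(cv2.findContours(m,0,2)[0],key=cv2.contourArea)
cc,r=cv2.minEnclosingCircle(c);print(cc,r,cv2.boundingRect(c),onz("wrist",cc,.151))
print("width at .151",np.linalg.norm(onz("wrist",(cc[0]-r,cc[1]),.151)-onz("wrist",(cc[0]+r,cc[1]),.151)))
s=robot.read_state();print(s["position"],s["joint_vel"])
E
```

```text
[  0 161 163] [  1 159 162] [  1 165 162]
(311.818359375, 262.05352783203125) 21.577943801879883 (292, 241, 39, 43) [ 0.60914458 -0.08158016  0.151     ]
width at .151 0.02596226029692206
[ 0.6104609  -0.08382941  0.22869992] [ 0.02493369 -0.03089494  0.02232727  0.01428774 -0.03480904 -0.00209238]
```

```bash
python3 -m jog '[{"tx":0,"ty":0,"tz":0,"turn":0,"claw":0},{"tx":0,"ty":0,"tz":0,"turn":0,"claw":0},{"tx":0,"ty":0,"tz":0,"turn":0,"claw":0}]'; python3 - <<'E'
from h import *
C=cal("wrist");s=robot.read_state();im=robot.snapshot("wrist");h=cv2.cvtColor(im,cv2.COLOR_BGR2HSV);print(s["position"],robot.read_state()["position"])
m=(((h[...,0]<8)|(h[...,0]>172))&(h[...,1]>140)&(h[...,2]>80)).astype(np.uint8);m[:200]=0;m[300:]=0;m[:,:270]=0;m[:,350:]=0
c=max(cv2.findContours(m,0,2)[0],key=cv2.contourArea)
cc,r=cv2.minEnclosingCircle(c);print(cc,r,cv2.boundingRect(c),onz("wrist",cc,.151,C))
print("width at .151",np.linalg.norm(onz("wrist",(cc[0]-r,cc[1]),.151,C)-onz("wrist",(cc[0]+r,cc[1]),.151,C)))
b=cv2.boundingRect(c);c2=(b[0]+b[2]/2-.5,b[1]+b[2]/2-.5);print("fit",c2,onz("wrist",c2,.151,C))
move([.6125,-.082,.181]);cv2.imwrite("pics/w2.png",im[180:320,230:400].repeat(4,0).repeat(4,1))
E
```

```text
t: 2.62
position: [0.6119, -0.0822, 0.2325]
tcp_rot: [0.755, -0.656, 0.0, -0.001]
ft_force: [-0.3, 0.2, -0.1]
opening: -0.0
[ 0.61194266 -0.08219984  0.2324818 ] [ 0.61189636 -0.08227233  0.232338  ]
(319.5, 259.5) 22.638561248779297 (298, 238, 40, 45) [ 0.61206709 -0.08449642  0.151     ]
width at .151 0.02766666922211864
fit (317.5, 257.5) [ 0.61317372 -0.08310573  0.151     ]
tool d [-0.0002 -0.0006  0.0513] x yaw -81.95 tilt [ 1.2e-03  2.0e-04 -1.0e+00]
```

View pics/w2.png

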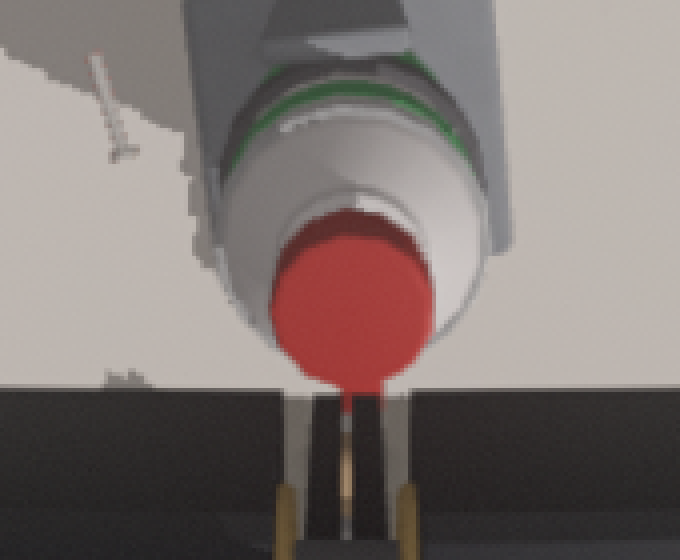

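The cap disc is centred at wrist pixel (318,257), which gives (0.613, -0.083). That agrees with the top view. I'll descend and press.

```bash
python3 -m jog '[{"tx":0.001,"ty":-0.001,"tz":0.02,"turn":0,"claw":0},{"tx":0.001,"ty":-0.001,"tz":0.04,"turn":0,"claw":0},{"tx":0.001,"ty":-0.001,"tz":0.052,"turn":0,"claw":0},{"tx":0.001,"ty":-0.001,"tz":0.052,"turn":0,"claw":0},{"tx":0.001,"ty":-0.001,"tz":0.052,"turn":0,"claw":0}]'
python3 -m jog '[{"tx":0,"ty":0,"tz":0.005,"turn":0,"claw":0},{"tx":0,"ty":0,"tz":0.007,"turn":0,"claw":0},{"tx":0,"ty":0,"tz":0.008,"turn":0,"claw":0},{"tx":0,"ty":0,"tz":0.008,"turn":0,"claw":0},{"tx":0,"ty":0,"tz":0.008,"turn":0,"claw":0}]'
```

```text
t: 3.3
position: [0.6134, -0.0836, 0.1804]
tcp_rot: [0.755, -0.656, 0.0, -0.0]
ft_force: [0.1, 0.5, -0.9]
opening: 0.0
t: 3.92
position: [0.6136, -0.0836, 0.1721]
tcp_rot: [0.755, -0.656, 0.001, -0.001]
ft_force: [3.6, 0.7, 4.9]
opening: 0.0007
```

```bash
python3 -m jog '[{"tx":0,"ty":0,"tz":0.002,"turn":0,"claw":0},{"tx":0,"ty":0,"tz":0.003,"turn":0,"claw":0},{"tx":0,"ty":0,"tz":0.004,"turn":0,"claw":0},{"tx":0,"ty":0,"tz":0.004,"turn":0,"claw":0},{"tx":0,"ty":0,"tz":0.004,"turn":0,"claw":0}]'
python3 - <<'E'
from h import *
cv2.imwrite("pics/w3.png",robot.snapshot("wrist")[180:320,230:400].repeat(4,0).repeat(4,1))
im=robot.snapshot("scene");cv2.imwrite("pics/s3.png",cv2.resize(im[180:300,260:380],(600,600),interpolation=2))
E
```

```text
t: 4.55
position: [0.6138, -0.0837, 0.1701]
tcp_rot: [0.755, -0.656, 0.001, -0.001]
ft_force: [-1.6, 2.0, 19.1]
opening: 0.0005
```

View pics/s3.png

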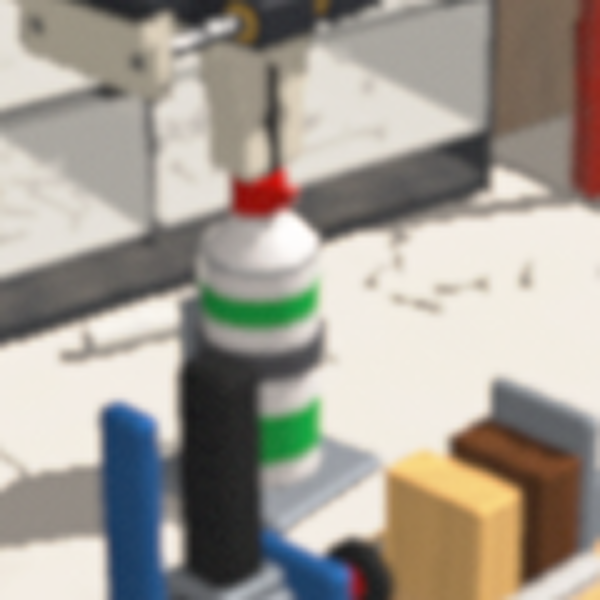

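View pics/w3.png

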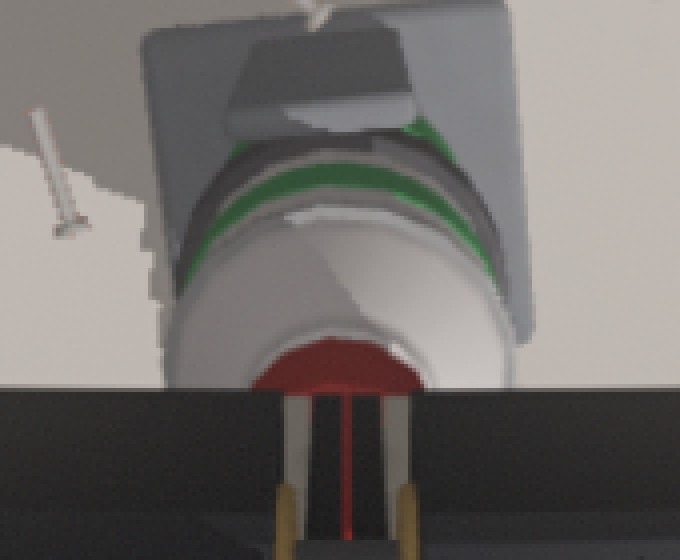

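The force is 19 N and the tip is at z=0.145, so the cap is on its stop. Both views show it pressed. Now I'll lift, check that the cap comes back, and hover over the clamp.

```bash
python3 -m jog '[{"tx":0,"ty":0,"tz":-0.01,"turn":0,"claw":0},{"tx":0,"ty":0,"tz":-0.03,"turn":0,"claw":0},{"tx":0,"ty":0,"tz":-0.07,"turn":0,"claw":0.5},{"tx":-0.03,"ty":0.025,"tz":-0.09,"turn":0,"claw":1},{"tx":-0.075,"ty":0.062,"tz":-0.09,"turn":0,"claw":1},{"tx":-0.12,"ty":0.1,"tz":-0.09,"turn":0,"claw":1},{"tx":-0.167,"ty":0.1385,"tz":-0.09,"turn":0,"claw":1},{"tx":-0.167,"ty":0.1385,"tz":-0.09,"turn":0,"claw":1}]' 30
python3 -m jog '[{"tx":0,"ty":0,"tz":0,"turn":0,"claw":1},{"tx":0,"ty":0,"tz":0,"turn":0,"claw":1},{"tx":0,"ty":0,"tz":0,"turn":0,"claw":1},{"tx":0,"ty":0,"tz":0,"turn":0,"claw":1}]'
python3 - <<'E'
from h import *
import pickle
C=cal("wrist");s=robot.read_state();im=robot.snapshot("wrist");print(s["position"],robot.read_state()["position"]);move([.453,.0624,.25])
cv2.imwrite("pics/w4.png",im);pickle.dump(C,open("C4.pkl","wb"))
cv2.imwrite("pics/s4.png",robot.snapshot("scene"))
E
```

```text
t: 5.65
position: [0.449, 0.0639, 0.2571]
tcp_rot: [0.756, -0.654, -0.001, 0.001]
ft_force: [0.8, -0.4, 0.8]
opening: 0.0548
t: 6.15
position: [0.4527, 0.0618, 0.2572]
tcp_rot: [0.754, -0.657, -0.0, 0.0]
ft_force: [0.3, -0.6, -0.2]
opening: 0.0869
[0.45274075 0.06180889 0.25718627] [0.45271063 0.06192909 0.2572675 ]
tool d [-0.0004 -0.0004  0.0073] x yaw -82.07 tilt [-7.e-04 -4.e-04 -1.e+00]
```

View pics/w4.png

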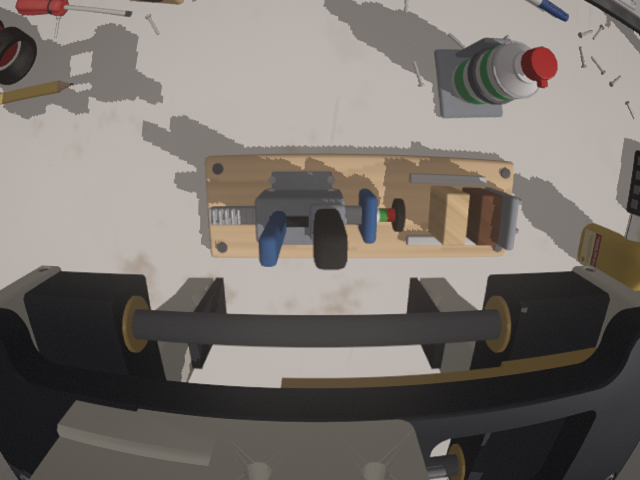

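View pics/s4.png

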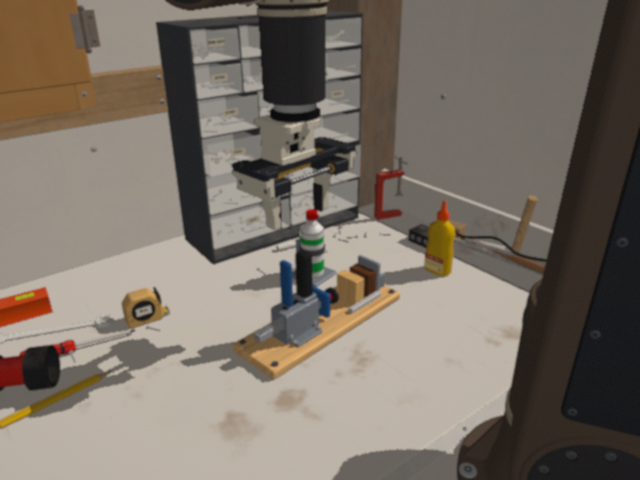

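The wrist view shows the whole clamp: trigger top about (270,255), grip (330,255), jaw plate (369,215), bands (385,214), pad (398,214), light half (450,215) and dark half (488,215). In the scene view the cap is up again at (312,214). I'll zoom in on the clamp.

```bash
python3 - <<'E'
import cv2
im=cv2.imread("pics/w4.png");cv2.imwrite("pics/w4c.png",cv2.resize(im[150:280,200:360],(800,650),interpolation=2)[:600])
cv2.imwrite("pics/w4d.png",cv2.resize(im[160:270,360:530],(800,518),interpolation=2))
E
```

```text
(no output)
```

View pics/w4c.png

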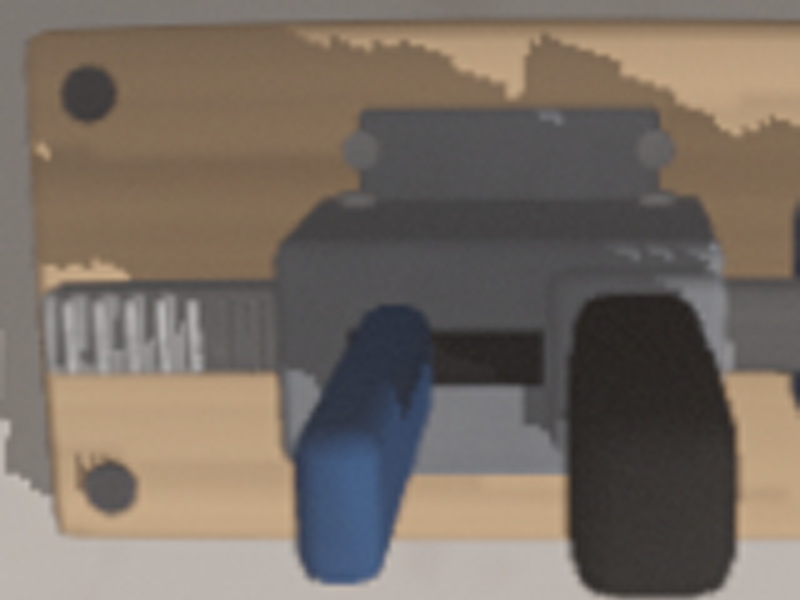

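View pics/w4d.png

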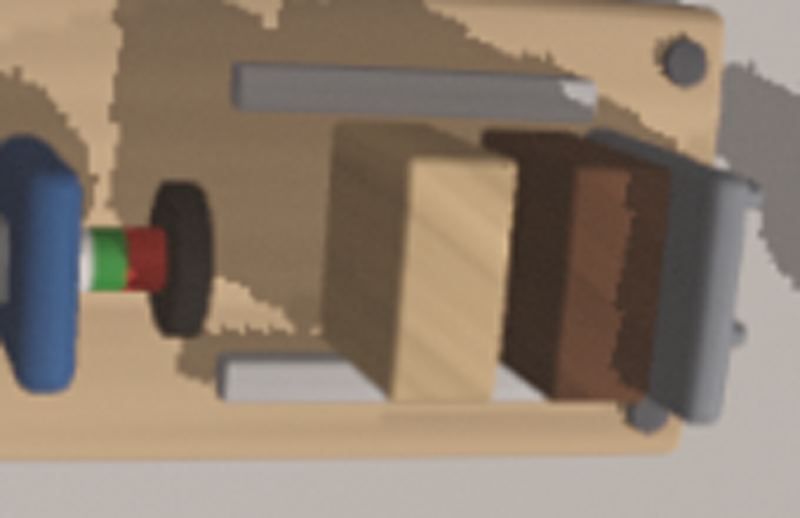

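```bash
cat >> h.py <<'E'
U=np.array([.139,-.990,0]);V=np.array([-.990,-.139,0])
E
python3 - <<'E'
from h import *
import pickle
C=pickle.load(open("C4.pkl","rb"))
f=lambda x,y:(200+(x+.5)/5-.5,150+(y+.5)/5-.5)
g=lambda x,y:(360+(x+.5)/4.706-.5,160+(y+.5)/4.706-.5)
tr=[onz("wrist",f(*p),.165,C) for p in((298,507),(382,507),(341,435),(341,580),(341,507))]
gr=[onz("wrist",f(*p),.167,C) for p in((570,506),(736,506),(653,420),(653,592),(653,506))]
for n,L in(("trig",tr),("grip",gr)):
    print(n,L[4].round(4),"thick",np.linalg.norm(L[0]-L[1]).round(4),"wide",np.linalg.norm(L[2]-L[3]).round(4))
G=gr[4];print("sep",(G-tr[4])@U,(G-tr[4])@V, np.degrees(np.arctan2(*(G-tr[4])[1::-1])))
print("tcp target",(G-.010*U).round(4))
# along push relative to grip centre
for n,p,z in(("pad rim bottom?",(213,258),.05),("pad back",(165,258),.05),("jaw front",(82,260),.05),("near front top",(516,280),.07),("near back top",(400,280),.07),("far back top",(570,290),.07),("anvil face top",(655,300),.07)):
    q=onz("wrist",g(*p),z,C);print(n,q.round(4),"u",((q-G)@U).round(4),"v",((q-G)@V).round(4))
a=onz("wrist",f(28,40),.018,C);b=onz("wrist",g(720,10),.018,C);print("board",np.degrees(np.arctan2(*(b-a)[1::-1])),np.linalg.norm(b-a))
move(np.r_[(G-.010*U)[:2],.141])
E
```

```text
trig [0.4501 0.0924 0.165 ] thick 0.0109 wide 0.0195
grip [0.4564 0.0531 0.167 ] thick 0.021 wide 0.0228
sep 0.0397773695832559 -0.0007641448857761495 -80.90713838056247
tcp target [0.455 0.063 0.167]
pad rim bottom? [ 0.4651 -0.0222  0.05  ] u 0.0757 v 0.0018
pad back [ 0.4636 -0.0122  0.05  ] u 0.0657 v 0.0019
jaw front [0.4607 0.0046 0.05  ] u 0.0486 v 0.0024
near front top [ 0.4739 -0.0802  0.07  ] u 0.1344 v 0.0012
near back top [ 0.4701 -0.0553  0.07  ] u 0.1093 v 0.0015
far back top [ 0.4737 -0.0928  0.07  ] u 0.1469 v 0.0031
anvil face top [ 0.4747 -0.1132  0.07  ] u 0.1671 v 0.0049
board -81.86286495911982 0.32908233022832345
tool d [-0.0006 -0.0025  0.1163] x yaw -82.06 tilt [-5.e-04 -3.e-04 -1.e+00]
```

Trigger and grip measure 39.8 mm apart (41 expected), with the top-face sizes about right once rounding is allowed for. I'll descend with TCP 10 mm behind the grip centre, so a squeeze needs no arm motion.

```bash
python3 -m jog '[{"tx":-0.0005,"ty":-0.0025,"tz":0.03,"turn":0,"claw":1},{"tx":-0.0005,"ty":-0.0025,"tz":0.05,"turn":0,"claw":1},{"tx":-0.0005,"ty":-0.0025,"tz":0.05,"turn":0,"claw":1},{"tx":-0.0005,"ty":-0.0025,"tz":0.07,"turn":0,"claw":1},{"tx":-0.0005,"ty":-0.0025,"tz":0.09,"turn":0,"claw":1},{"tx":-0.0005,"ty":-0.0025,"tz":0.105,"turn":0,"claw":1},{"tx":-0.0005,"ty":-0.0025,"tz":0.116,"turn":0,"claw":1},{"tx":-0.0005,"ty":-0.0025,"tz":0.116,"turn":0,"claw":1}]'
python3 -m jog '[{"tx":0,"ty":0,"tz":0,"turn":0,"claw":1},{"tx":0,"ty":0,"tz":0,"turn":0,"claw":1}]'
cat > look.py <<'E'
from h import *
import sys,pickle
n=sys.argv[1];C=cal("wrist");s=robot.read_state();im=robot.snapshot("wrist");print(s["t"],s["position"].round(4),s["opening"],s["ft_force"].round(1))
cv2.imwrite(f"pics/{n}.png",im);pickle.dump(C,open(n+".pkl","wb"))
E
python3 look.py w5
```

```text
t: 7.25
position: [0.4549, 0.0632, 0.1415]
tcp_rot: [0.755, -0.656, -0.0, 0.0]
ft_force: [0.6, -0.3, 0.4]
opening: 0.0876
t: 7.5
position: [0.4553, 0.0635, 0.1422]
tcp_rot: [0.755, -0.656, 0.0, -0.001]
ft_force: [-0.1, -0.4, -0.2]
opening: 0.0875
7.5 [0.4553 0.0635 0.1422] 0.08746370962932484 [-0.1 -0.4 -0.2]
```

View pics/w5.png

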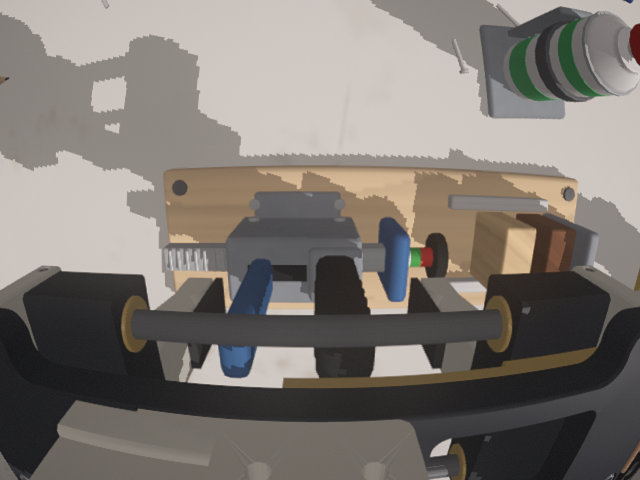

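The fingers straddle the trigger (left, 215–270) and the grip (right), with clear space on both sides. Jaw (395,260), pad (436,255) and block are all visible. First stroke.

```bash
python3 -m jog '[{"tx":0,"ty":0,"tz":0,"turn":0,"claw":0.75},{"tx":0,"ty":0,"tz":0,"turn":0,"claw":0.65},{"tx":0,"ty":0,"tz":0,"turn":0,"claw":0.55},{"tx":0,"ty":0,"tz":0,"turn":0,"claw":0.46},{"tx":0,"ty":0,"tz":0,"turn":0,"claw":0.46},{"tx":0,"ty":0,"tz":0,"turn":0,"claw":0.46}]' 30
python3 look.py w6
```

```text
t: 8.3
position: [0.455, 0.0629, 0.1415]
tcp_rot: [0.755, -0.656, 0.0, 0.0]
ft_force: [2.0, -4.0, -1.2]
opening: 0.0421
8.3 [0.455  0.0629 0.1415] 0.04205376208273147 [ 2.  -4.  -1.2]
```

View pics/w6.png

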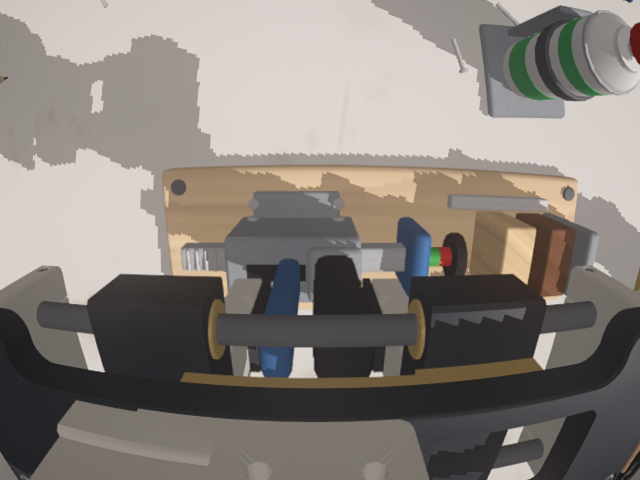

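Stroke 1: the opening is 42.05 mm, so the trigger is on its stop, and the jaw moved ahead from about 395 to 413 px. I'll measure jaw travel by script, then release.

```bash
cat > jaw.py <<'E'
from h import *
import sys,pickle
O=np.array([.4559,.0527,0])
def run(n):
    C=pickle.load(open(n+".pkl","rb"));im=cv2.imread(f"pics/{n}.png");h=cv2.cvtColor(im,cv2.COLOR_BGR2HSV)
    m=cv2.inRange(h,(100,110,40),(125,255,255));m[:200]=0;m[275:]=0;m[:,:365]=0;m[:,580:]=0
    k=max(cv2.findContours(m,0,1)[0],key=cv2.contourArea)
    m2=np.zeros_like(m);cv2.drawContours(m2,[k],-1,255,-1)
    e=[np.nonzero(m2[r])[0].max() for r in (250,255,260,265) if m2[r].any()]
    def u(c,r,z): return (onz("wrist",(c,r),z,C)-O)@U*1e3
    col=np.median(e);r=[]
    # bands and pad on plunger row
    row=im[257,int(col)-5:int(col)+75]
    hr=h[257]
    tag=lambda p:'G' if 40<p[0]<90 and p[1]>90 else 'R' if (p[0]<9 or p[0]>172) and p[1]>120 and p[2]>60 else 'B' if 100<p[0]<125 and p[1]>110 else 'k' if p[2]<55 else 'w' if p[1]<60 and p[2]>110 else '.'
    s=''.join(tag(p) for p in hr[int(col)-5:int(col)+150])
    print(n,"jaw edge",col,"u(z.05)",u(col,257,.05).round(1),"px/..",s)
for n in sys.argv[1:]: run(n)
E
python3 jaw.py w5 w6
```

```text
w5 jaw edge 407.0 u(z.05) 48.7 px/.. BBBBBB.ww.GGGGGGGGG.RRRRRRRRRRRRkkkkk......................................................................................................................
w6 jaw edge 428.5 u(z.05) 64.0 px/.. BBBBBBBGGGGGGGGGG.RRRRRRRRRRR.kkkk.........................................................................................................................
```

```bash
python3 -m jog '[{"tx":0,"ty":0,"tz":0,"turn":0,"claw":0.7},{"tx":0,"ty":0,"tz":0,"turn":0,"claw":0.9},{"tx":0,"ty":0,"tz":0,"turn":0,"claw":0.95},{"tx":0,"ty":0,"tz":0,"turn":0,"claw":0.95},{"tx":0,"ty":0,"tz":0,"turn":0,"claw":0.95}]' 30
python3 look.py w7; python3 jaw.py w7
python3 -m jog '[{"tx":0,"ty":0,"tz":0,"turn":0,"claw":0.75},{"tx":0,"ty":0,"tz":0,"turn":0,"claw":0.65},{"tx":0,"ty":0,"tz":0,"turn":0,"claw":0.55},{"tx":0,"ty":0,"tz":0,"turn":0,"claw":0.46},{"tx":0,"ty":0,"tz":0,"turn":0,"claw":0.46},{"tx":0,"ty":0,"tz":0,"turn":0,"claw":0.46}]' 30
python3 look.py w8; python3 jaw.py w8
```

```text
t: 8.98
position: [0.4548, 0.0631, 0.1415]
tcp_rot: [0.755, -0.656, 0.0, 0.0]
ft_force: [-0.2, -0.8, 0.1]
opening: 0.0821
8.975 [0.4548 0.0631 0.1415] 0.08206979840674736 [-0.2 -0.8  0.1]
w7 jaw edge 429.0 u(z.05) 64.1 px/.. BBBBBB.GGGGGGGGGGRRRRRRRRRRRRkkkkk.........................................................................................................................
t: 9.78
position: [0.455, 0.0629, 0.1414]
tcp_rot: [0.755, -0.656, 0.0, 0.0]
ft_force: [3.0, -2.8, -3.3]
opening: 0.0418
9.775 [0.455  0.0629 0.1414] 0.04175107143856371 [ 3.  -2.8 -3.3]
w8 jaw edge 447.5 u(z.05) 77.5 px/.. BBBBBB.GGGGGGGG.RRRRRRRRRRR.kkkkk.................................................................................................................wwwwwwwww
```

View pics/w8.png

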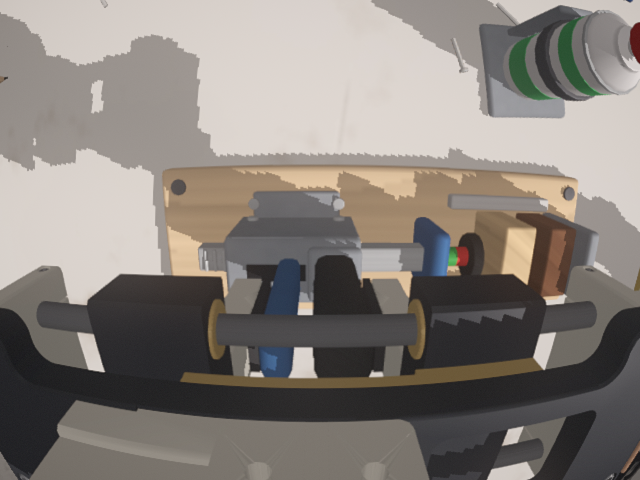

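Stroke 2: the pad (475 px) is just short of the light half. The gain was about 12 mm. Next stroke.

```bash
python3 -m jog '[{"tx":0,"ty":0,"tz":0,"turn":0,"claw":0.7},{"tx":0,"ty":0,"tz":0,"turn":0,"claw":0.9},{"tx":0,"ty":0,"tz":0,"turn":0,"claw":0.95},{"tx":0,"ty":0,"tz":0,"turn":0,"claw":0.95},{"tx":0,"ty":0,"tz":0,"turn":0,"claw":0.95}]' 30
python3 look.py w9; python3 jaw.py w9
python3 -m jog '[{"tx":0,"ty":0,"tz":0,"turn":0,"claw":0.75},{"tx":0,"ty":0,"tz":0,"turn":0,"claw":0.65},{"tx":0,"ty":0,"tz":0,"turn":0,"claw":0.55},{"tx":0,"ty":0,"tz":0,"turn":0,"claw":0.46},{"tx":0,"ty":0,"tz":0,"turn":0,"claw":0.46},{"tx":0,"ty":0,"tz":0,"turn":0,"claw":0.46}]' 30
python3 look.py w10; python3 jaw.py w10
```

```text
t: 10.45
position: [0.4549, 0.0632, 0.1416]
tcp_rot: [0.755, -0.656, 0.0, 0.0]
ft_force: [-0.9, -0.2, -0.0]
opening: 0.0819
10.45 [0.4549 0.0632 0.1416] 0.0818959020265053 [-0.9 -0.2 -0. ]
w9 jaw edge 447.5 u(z.05) 77.3 px/.. BBBBBBBGGGGGGGG.RRRRRRRRRRR.kkkkk.................................................................................................................wwwwwwwww
t: 11.25
position: [0.455, 0.0629, 0.1414]
tcp_rot: [0.755, -0.656, 0.0, 0.0]
ft_force: [2.9, -3.3, -3.6]
opening: 0.0417
11.25 [0.455  0.0629 0.1414] 0.04166789176276093 [ 2.9 -3.3 -3.6]
w10 jaw edge 465.5 u(z.05) 90.8 px/.. BBBBBBGGGGGGG.RRRRRRRRRRR.kkkk..................................................................................................wwwwwwwwwwwwwwwwwwwwwwwwwww
```

View pics/w10.png

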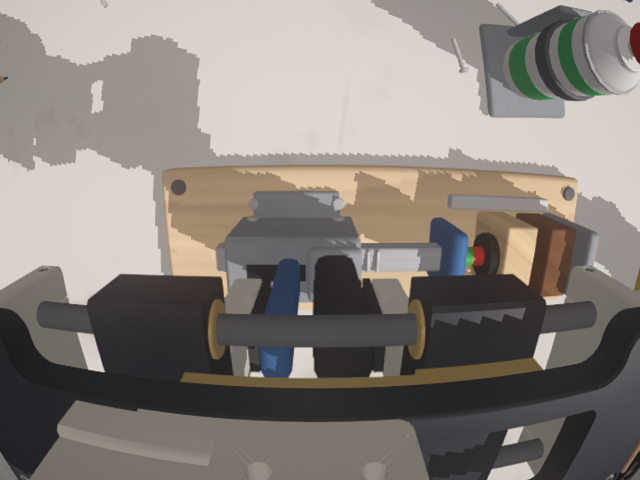

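```bash
python3 - <<'E'
from h import *
im=cv2.imread("pics/w10.png");cv2.imwrite("pics/w10c.png",cv2.resize(im[190:290,410:610],(800,400),interpolation=2))
s=robot.snapshot("scene");t=robot.snapshot("top");cv2.imwrite("pics/s10.png",cv2.resize(s[220:390,220:420],(700,595),interpolation=2))
cv2.imwrite("pics/t10.png",t)
E
```

```text
(no output)
```

View pics/w10c.png

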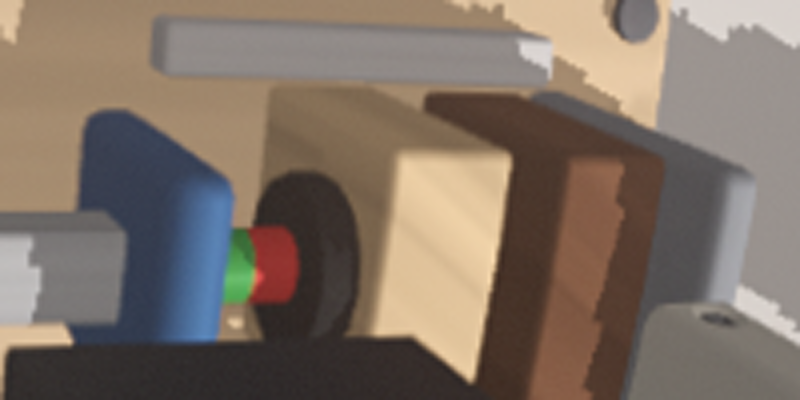

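View pics/s10.png

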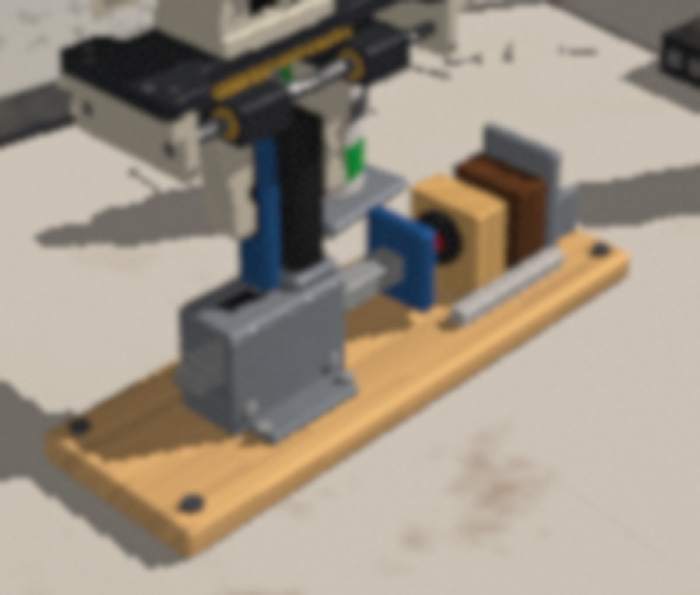

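View pics/t10.png

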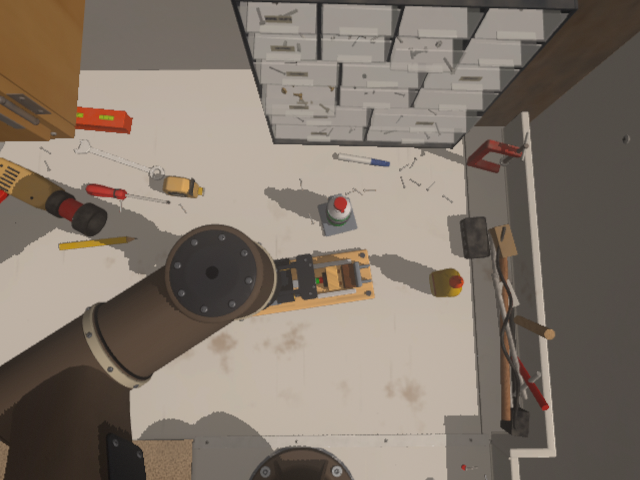

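```bash
python3 - <<'E'
from h import *
import pickle
O=np.array([.4559,.0527,0])
im=cv2.imread("pics/w5.png");cv2.imwrite("pics/w5c.png",cv2.resize(im[190:290,410:610],(800,400),interpolation=2))
C=pickle.load(open("w10.pkl","rb"))
for n,p in(("near back",(394,200)),("near front",(508,200)),("far back",(566,200)),("far front",(657,200))):
    print(n,((onz("wrist",(410+(p[0]+.5)/4-.5,190+p[1]/4),.070,C)-O)@U*1e3).round(1))
E
```

```text
near back 110.9
near front 133.5
far back 145.9
far front 166.9
```

View pics/w5c.png

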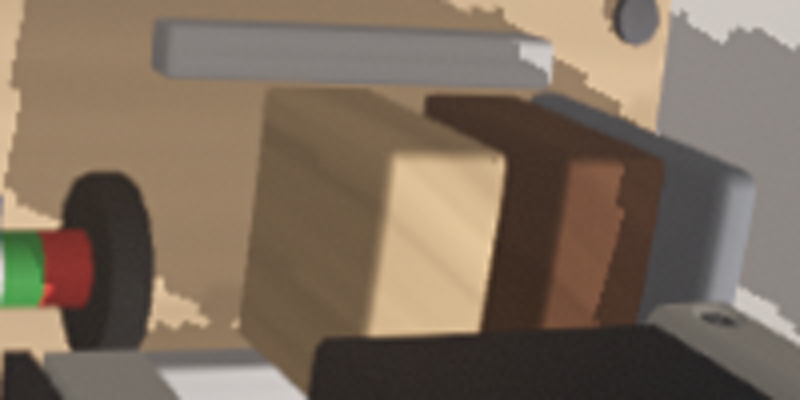

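Stroke 3: the pad has reached the light half and moved it 1 to 2 mm. About 8–10 mm of closing remains, so another full 12 mm stroke is safe.

```bash
python3 -m jog '[{"tx":0,"ty":0,"tz":0,"turn":0,"claw":0.7},{"tx":0,"ty":0,"tz":0,"turn":0,"claw":0.9},{"tx":0,"ty":0,"tz":0,"turn":0,"claw":0.95},{"tx":0,"ty":0,"tz":0,"turn":0,"claw":0.95},{"tx":0,"ty":0,"tz":0,"turn":0,"claw":0.95}]' 30
python3 look.py w11; python3 jaw.py w11
python3 -m jog '[{"tx":0,"ty":0,"tz":0,"turn":0,"claw":0.75},{"tx":0,"ty":0,"tz":0,"turn":0,"claw":0.65},{"tx":0,"ty":0,"tz":0,"turn":0,"claw":0.58},{"tx":0,"ty":0,"tz":0,"turn":0,"claw":0.52},{"tx":0,"ty":0,"tz":0,"turn":0,"claw":0.46},{"tx":0,"ty":0,"tz":0,"turn":0,"claw":0.46},{"tx":0,"ty":0,"tz":0,"turn":0,"claw":0.46}]' 30
python3 look.py w12; python3 jaw.py w12;python3 - <<'E'
from h import *
im=cv2.imread("pics/w12.png");cv2.imwrite("pics/w12c.png",cv2.resize(im[190:290,410:610],(800,400),interpolation=2))
s=robot.snapshot("scene");cv2.imwrite("pics/s12.png",cv2.resize(s[255:325,320:400],(800,600),interpolation=2))
E
```

```text
t: 12.02
position: [0.4549, 0.0632, 0.1416]
tcp_rot: [0.755, -0.656, 0.0, 0.0]
ft_force: [0.2, -0.3, 0.5]
opening: 0.0819
12.025 [0.4549 0.0632 0.1416] 0.08186313431756503 [ 0.2 -0.3  0.5]
w11 jaw edge 465.5 u(z.05) 90.6 px/.. BBBBBB.GGGGGGG.RRRRRRRRRRkkkkkk.......kk........................................................................................wwwwwwwwwwwwwwwwwwwwwwwwwww
t: 12.95
position: [0.455, 0.0629, 0.1414]
tcp_rot: [0.755, -0.656, 0.0, 0.0]
ft_force: [3.1, -3.7, -4.1]
opening: 0.0419
12.95 [0.455  0.0629 0.1414] 0.04193749910918175 [ 3.1 -3.7 -4.1]
w12 jaw edge 482.5 u(z.05) 103.9 px/.. BBBBBB.GGGGG.RRRRRRRRRR.kkkkk..................................................................................wwwwwwwwwwwwwwwwwwwwwwwwwwwwwwwwwwwwwwwwwwww
```

View pics/w12c.png

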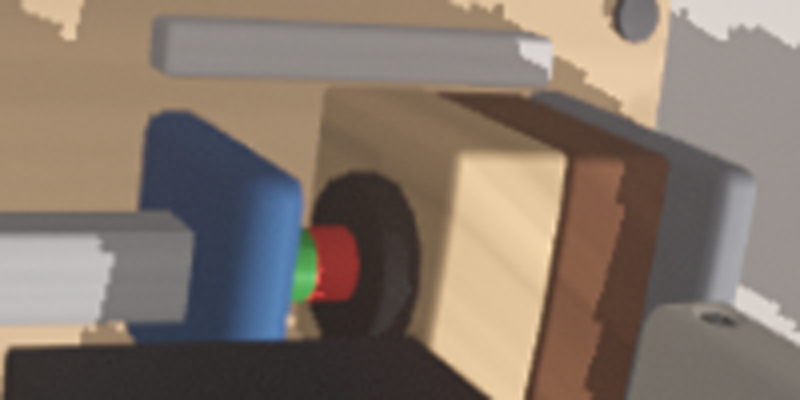

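View pics/s12.png

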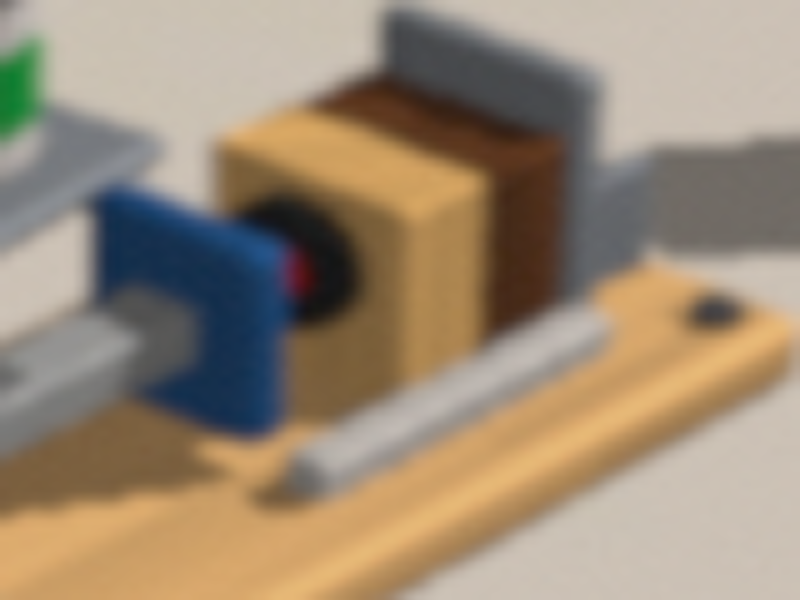

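```bash
cat > pad.py <<'E'
from h import *
import sys,pickle
O=np.array([.4559,.0527,0])
def run(n):
    C=pickle.load(open(n+".pkl","rb"));im=cv2.imread(f"pics/{n}.png").astype(float)
    u=lambda c,r,z:(onz("wrist",(c,r),z,C)-O)@U*1e3
    J=[];G=[];R=[]
    for r in range(252,263):
        b,g,d=im[r].T;blue=b-d; x=np.arange(640)
        # jaw edge: last blue pixel, subpixel via half level
        c=np.nonzero((blue>35)&(x>380)&(x<540))[0]
        if len(c)==0: continue
        e=c.max();J.append(e+ (blue[e]-35)/(blue[e]-blue[e+1]))
        q=d-g; s=np.nonzero(q[e+1:e+40]>25)[0]
        s=[k for k in s]
        if s:
            k=e+1+s[0];G.append(k-1+(25-q[k-1])/(q[k]-q[k-1]));
            kk=k
            while q[kk]>25:kk+=1
            R.append(kk-1+(q[kk-1]-25)/(q[kk-1]-q[kk]))
    j,gr,rp=map(np.median,(J,G,R))
    uj,ug,ur=u(j,257,.0726),u(gr,257,.056),u(rp,257,.056)
    print(n,"px",j.round(1),gr.round(1),rp.round(1),"jaw u",uj.round(2),"GR-jaw",(ug-uj).round(2),"redend-jaw",(ur-uj).round(2))
for n in sys.argv[1:]:run(n)
E
python3 pad.py w5 w6 w7 w8 w9 w10 w11 w12
```

```text
w5 px 408.3 420.7 433.3 jaw u 43.61 GR-jaw 12.68 redend-jaw 21.29
w6 px 430.1 439.8 451.8 jaw u 57.56 GR-jaw 12.25 redend-jaw 20.72
w7 px 430.0 440.5 452.1 jaw u 57.23 GR-jaw 12.75 redend-jaw 20.96
w8 px 448.6 457.0 468.7 jaw u 69.39 GR-jaw 12.54 redend-jaw 21.05
w9 px 448.8 457.3 468.8 jaw u 69.29 GR-jaw 12.61 redend-jaw 21.01
w10 px 466.4 473.2 484.6 jaw u 81.24 GR-jaw 12.57 redend-jaw 21.19
w11 px 466.7 473.5 484.8 jaw u 81.22 GR-jaw 12.54 redend-jaw 21.16
w12 px 483.6 488.6 499.6 jaw u 93.13 GR-jaw 12.41 redend-jaw 21.11
```

```bash
python3 - <<'E'
from h import *
import pickle
O=np.array([.4559,.0527,0])
C=pickle.load(open("w12.pkl","rb"))
for n,p in(("near back",(458,200)),("near front",(564,200)),("far back",(568,200)),("far front",(661,200)),("far front w10",(657,200))):
    print(n,((onz("wrist",(410+(p[0]+.5)/4-.5,190+p[1]/4),.070,C)-O)@U*1e3).round(1))
a=cv2.imread("pics/w12.png")[200:275,500:600];b=cv2.imread("pics/w11.png")[200:275,500:600]
cv2.imwrite("pics/cmp.png",cv2.resize(np.vstack([b,a]),(400*2-0,600),interpolation=2))
E
```

```text
near back 123.3
near front 145.4
far back 146.3
far front 167.8
far front w10 166.9
```

View pics/cmp.png

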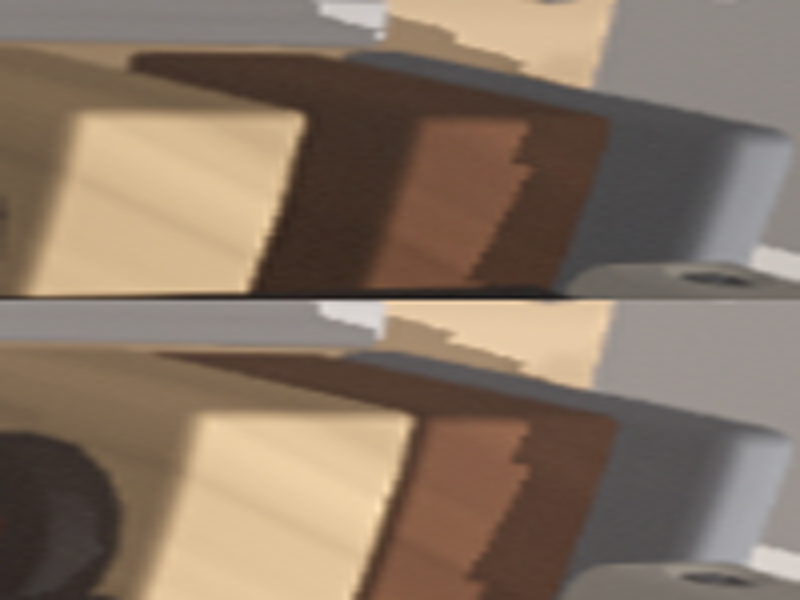

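The halves now touch and the dark one has moved about 1 mm. Pad compression is ~0 (green/red-to-jaw 12.4 against 12.55 free). The last stroke has to be a partial one, shifted back 2 mm so that the grip finger also bears on the grip.

```bash
python3 -m jog '[{"tx":0,"ty":0,"tz":0,"turn":0,"claw":0.7},{"tx":0,"ty":0,"tz":0,"turn":0,"claw":0.9},{"tx":-0.002,"ty":0,"tz":0,"turn":0,"claw":0.95},{"tx":-0.002,"ty":0,"tz":0,"turn":0,"claw":0.95},{"tx":-0.002,"ty":0,"tz":0,"turn":0,"claw":0.95}]' 30
python3 look.py w13; python3 pad.py w13
python3 -m jog '[{"tx":0,"ty":0,"tz":0,"turn":0,"claw":0.75},{"tx":0,"ty":0,"tz":0,"turn":0,"claw":0.65},{"tx":0,"ty":0,"tz":0,"turn":0,"claw":0.58},{"tx":0,"ty":0,"tz":0,"turn":0,"claw":0.56},{"tx":0,"ty":0,"tz":0,"turn":0,"claw":0.56},{"tx":0,"ty":0,"tz":0,"turn":0,"claw":0.56}]' 30
python3 look.py w14; python3 pad.py w14
```

```text
t: 13.68
position: [0.4546, 0.0652, 0.1416]
tcp_rot: [0.755, -0.656, 0.0, 0.0]
ft_force: [0.9, -0.6, 0.0]
opening: 0.082
13.675 [0.4546 0.0652 0.1416] 0.08198485993975657 [ 0.9 -0.6  0. ]
w13 px 486.7 491.6 502.3 jaw u 93.13 GR-jaw 12.49 redend-jaw 20.98
t: 14.48
position: [0.4545, 0.0665, 0.1415]
tcp_rot: [0.755, -0.656, -0.001, -0.001]
ft_force: [-3.7, 8.1, -0.3]
opening: 0.049
14.475 [0.4545 0.0665 0.1415] 0.0489511119099126 [-3.7  8.1 -0.3]
w14 px 494.1 494.4 504.8 jaw u 96.85 GR-jaw 9.27 redend-jaw 17.66
```

Pad ≈3.2 mm, so the block is tight against the stop and the spring is compressing. I'll squeeze another ~4.8 mm in two steps.

```bash
python3 -m jog '[{"tx":0,"ty":0,"tz":0,"turn":0,"claw":0.545},{"tx":0,"ty":0,"tz":0,"turn":0,"claw":0.53},{"tx":0,"ty":0,"tz":0,"turn":0,"claw":0.53},{"tx":0,"ty":0,"tz":0,"turn":0,"claw":0.53}]' 35
python3 look.py w15; python3 pad.py w15
```

```text
t: 15.02
position: [0.4547, 0.0652, 0.1415]
tcp_rot: [0.755, -0.656, -0.0, -0.0]
ft_force: [-0.1, 2.0, -4.6]
opening: 0.0466
15.025 [0.4547 0.0652 0.1415] 0.04661867719088747 [-0.1  2.  -4.6]
w15 px 495.3 495.5 502.8 jaw u 99.16 GR-jaw 9.33 redend-jaw 15.24
```

```bash
python3 -m jog '[{"tx":0,"ty":0,"tz":0,"turn":0,"claw":0.515},{"tx":0,"ty":0,"tz":0,"turn":0,"claw":0.503},{"tx":0,"ty":0,"tz":0,"turn":0,"claw":0.503},{"tx":0,"ty":0,"tz":0,"turn":0,"claw":0.503},{"tx":0,"ty":0,"tz":0,"turn":0,"claw":0.503}]' 35
python3 look.py w16; python3 pad.py w16; python3 - <<'E'
from h import *
im=cv2.imread("pics/w16.png");cv2.imwrite("pics/w16c.png",cv2.resize(im[190:290,410:610],(800,400),interpolation=2))
s=robot.snapshot("scene");cv2.imwrite("pics/s16.png",cv2.resize(s[200:350,260:420],(640,600),interpolation=2))
E
```

```text
t: 15.7
position: [0.4548, 0.0642, 0.1414]
tcp_rot: [0.755, -0.656, 0.0, 0.001]
ft_force: [5.7, -7.4, -5.5]
opening: 0.0441
15.7 [0.4548 0.0642 0.1414] 0.04414959344522524 [ 5.7 -7.4 -5.5]
w16 px 496.3 496.6 501.5 jaw u 101.23 GR-jaw 9.44 redend-jaw 13.41
```

View pics/w16c.png

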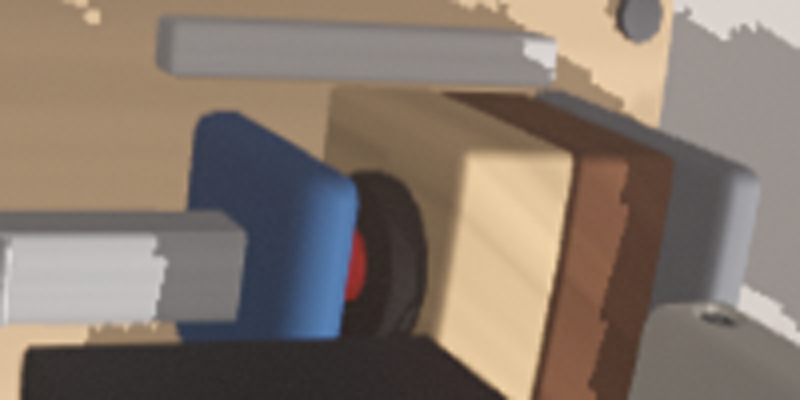

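View pics/s16.png

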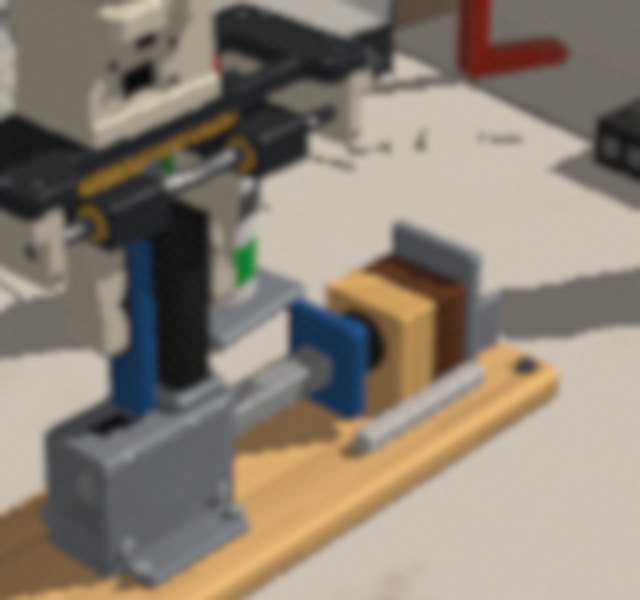

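View pics/w16.png

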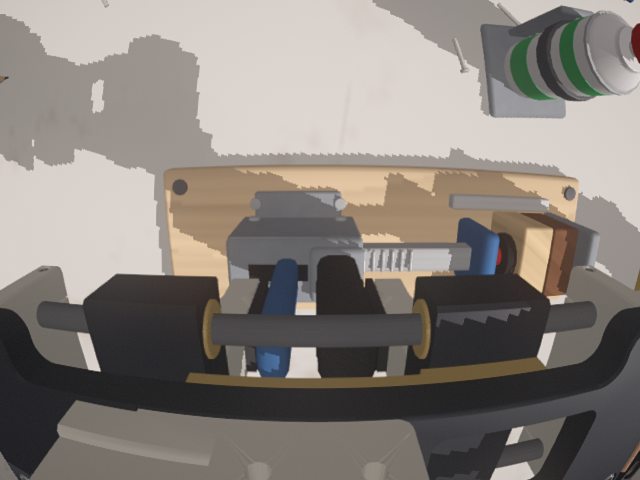

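```bash
python3 -m jog '[{"tx":0,"ty":0,"tz":0,"turn":0,"claw":0.503},{"tx":0,"ty":0,"tz":0,"turn":0,"claw":0.503},{"tx":0,"ty":0,"tz":0,"turn":0,"claw":0.503},{"tx":0,"ty":0,"tz":0,"turn":0,"claw":0.503},{"tx":0,"ty":0,"tz":0,"turn":0,"claw":0.503},{"tx":0,"ty":0,"tz":0,"turn":0,"claw":0.503}]' 35
python3 look.py w17; python3 pad.py w17; python3 - <<'E'
from h import *
s=robot.snapshot("top");cv2.imwrite("pics/t17.png",s)
E
```

```text
t: 16.55
position: [0.4548, 0.0641, 0.1414]
tcp_rot: [0.755, -0.656, 0.0, 0.001]
ft_force: [6.3, -6.4, -6.5]
opening: 0.0443
16.55 [0.4548 0.0641 0.1414] 0.044259957565002325 [ 6.3 -6.4 -6.5]
w17 px 496.3 496.6 501.6 jaw u 101.23 GR-jaw 9.45 redend-jaw 13.46
```

View pics/t17.png

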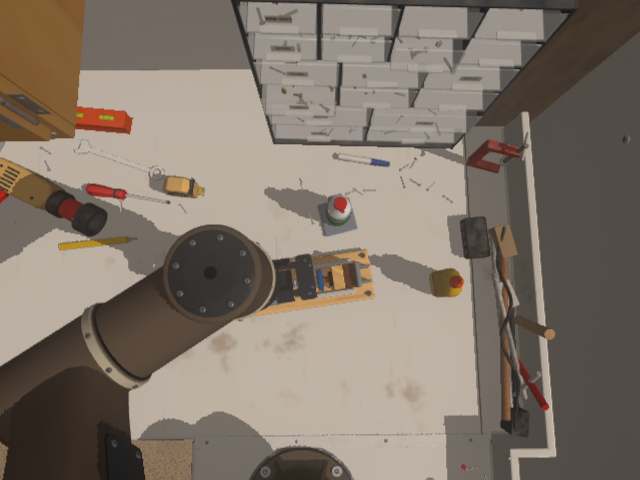

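The state is stable. The top view shows the halves together, the cap up at (340,204), and the bottle (447,283) and tape measure (182,187) where they started. Handing in.

```bash
python3 -c "
from station import robot
print(robot.close_job())"
```

```text
the job is handed in; nothing more can be done
None
```

The glue-up is done as asked and handed in at about 16.6 s of the 67 s allowed; no verdict is reported.

- **Spray cap:** I pressed it onto its stop with 19 N at the wrist and the fingertip at z = 0.145 m, then released it. Later pictures show it back up.
- **Clamp:** I made four full strokes (about 14, 12, 12 and 12 mm) and one partial stroke, working jaw and block by the trigger alone.
- **Block:** The light half is against the dark half and the dark half is against the end stop. The pad only started to compress once the block stopped moving.
- **Pad:** It is pushed in about 7.7 mm, measured two ways (jaw travel and plunger bands). The white band has gone in, the jaw is within the green band, and the red band has not been pushed in. The reading held steady over the last 0.85 s.
- **Final hold:** The fingers still squeeze trigger and grip at a 44.2 mm opening with a 35 N grip setting. About 11 N remains on the wrist from the grip finger bearing on the grip.
- **Bystanders:** The glue bottle and tape measure had not moved.

No final check failed. In the last pictures the jaw plate hides the green band, so the green/red boundary reading there was invalid. I used the end of the red band instead.

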